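# Make the cordless sander safe for a belt change

## Robot

A 6-joint arm with a two-finger parallel gripper is mounted at the origin on a cart in front of the work surface, level with it; the furniture and walls round the work are solid. World frame = base frame: x ahead of the robot, y to its left, z up, the work surface at z = 0. Lengths are in mm, angles in rad, forces in N, time in s.
With the tool pointing down it reaches from about 325 to 1000 mm from the base axis. Payload 5.1 kg.
Tool frame: the origin (TCP) lies at the very end of the fingers, on their centre line; the grasp point (between the pads) lies 19 mm behind it; z points along the fingers, x is the direction in which the jaws open and shut, and the axes are right-handed (so a half turn about z gives the same grasp; the last joint's range is limited). The gripper opens to 85 mm and grips with 20 to 120 N. Pads are 22 mm wide; open, the fingers measure 114 mm over their backs; the gripper's body (76 mm by 85 mm) begins 54 mm behind the grasp point. The pads swing forward as they close: fully open they stand 13 mm farther back than shut.
Start: joints at [-1.33, 0.124, 1.65, -0, 1.367, -0.083], TCP at [206.779, -616.22, 231.322] pointing down, gripper open.
Joint ranges: [-2.61, 2.61], [-1.02, 2.33], [0.03, 2.71], [-1.35, 4.49], [0.32, 2.68], [-2.91, 2.91]. Speed limits (rad/s): [2.57, 2.57, 3.14, 3.14, 3.14, 3.14].

## Interface

Orientations are given as a unit quaternion [w, x, y, z].
In Python, from rig import * gives the robot as it stands.
- The arm moves only by the tool servo_tool, never from a script. Its argument "steps" is a list of rows, each an object of numbers: "ax", "ay", "az": the turn, a rotation vector about the tool's x, y, z in rad; "tx", "ty", "tz": the shift along the tool's x, y, z in cm; "gripper": the closure, from -1 (fully open) to 1 (shut). A call has 1 to 10 rows; each row shifts and turns the pose as measured when the row begins, along the tool's axes as they then stand; what a row does not reach is not made up. A row lasts 1/12 s, in which the tool goes at most 41.7 mm and 7.16 degrees, less where a joint would pass 70% of its speed; a pose out of reach is approached as far as the arm can. A call with a gripper value outside its range is refused whole. The fingers move at their own pace and stop on an object; "grip_force" is the grip in N (left out, the last holds). Time passes only in rows, so rows that do not move let the fingers close. It gives the time, the measured TCP pose, the force and the opening at its end, in the units of the state.
- read_state(): the state, without advancing time (a new reading comes with each control period).
- camera(name): name is "side" or "top" or "wrist"; returns a dict with "img" (480x640x3 uint8, red, green, blue), "intrinsics" (3x3 intrinsics, pixels), "k1" (the pictures are not rectified: a ray, as slopes to the right and down, at radius r is drawn at 1 + k1 r^2 times it, then the intrinsics apply), "R" (3x3) and "t" (3): a world point X has camera coordinates R X + t. Camera axes: x right, y down, z forward; pixel columns grow to the right and rows downward; lengths in mm; the calibration is good to about 2 mm. A picture is of the moment at which its call begins. There is no depth.
- sign_off(): hands the job in, once; it reports no verdict.
Trained networks look in a picture, given as the dict that the camera call returned (one of the last four; its "shot" number tells which), for a name from the list of things; names that differ only in an ending like _2 or _b are one class to them, and where a whole thing is asked for, a point or a joint stands for the part that bears it (a point fixed in the world has none). Each returns a list of dicts, best first, with "confidence" (0 to 1); they miss things now and then, are a little off and sometimes report something else, mostly with a low value. They report only what shows in the picture. A call takes as long as a camera call.
- find_in(picture, name): "centre" ([x, y, z] in mm, in the coordinates of the camera as it stood for that picture, good to about 4 mm: the middle of the surface that is visible of it).
- tip_of(picture, name): "centre" ([x, y, z] in mm, in the coordinates of the camera as it stood for that picture, good to about 4 mm: a listed point, or the origin of a listed thing).
The state is a dict: "time": time; "joints": joint angles; "qvel": joint speeds; "joint_efforts": joint torques, N m; "ee_pos": TCP position; "orientation": TCP orientation; "contact_force": force on the tool from outside, world axes, zero at the start; "moment": the same for the moment, N m; "gripper_width": finger opening in mm.
Only numpy, scipy, OpenCV 4.12 (cv2) and the standard library are available. Lean on these libraries where they do the work, as an engineer would, in place of code of your own. Each camera call takes 0.05 s, during which the arm holds its last target. There are 200 camera calls.

## Task

Make the belt sander safe for a belt change: push the mushroom stop button down until it stays in, then press the ribbed key behind the battery pack so that the pack springs out off its contacts, and last press the low round start button right down and let it come back up, to prove the machine dead; do not press start while the pack is still docked. Only press: the pack stays where its spring leaves it, and nothing is gripped, pulled or lifted. Leave everything else on the bench, and the offcut on the belt, where it is.

Things in the scene. Friction and masses are not known exactly. Their poses are not given: they have to be found in the camera images.
- sander: cordless belt sander bolted to the bench, 282 x 192 x 149 mm. Origin: under its middle, on the bench; x to its rear (away from the robot), y to its left, z up. In its frame: belt along x on the left, y 0.02 to 0.08, top at z 0.123, work stop up to 0.149. All controls stand in one row at y -0.05 on the flat deck (z 0.076) to the right of the belt; the battery pack ends that row at the front
- stop_top (a point): centre of the top of the mushroom stop button: a domed black head 40 mm across on a square 50 mm switch plate, its top 34 mm above the deck. It has one of two places, at sander x 0.040 or 0.102; the start button has the other. Pressed straight down
- stop (a joint): stop button travel: 0 m out, 0.007 m fully in. A detent resists with about 3 N, snaps it in past half travel, and it stays in
- start_top (a point): centre of the top of the start button: a flat round black button 26 mm across in a low steel ring 35 mm across, on a square 50 mm switch plate; its top is 18 mm above the deck and 10 mm above the ring. Pressed straight down
- start (a joint): start button travel: 0 m out, 0.006 m fully in; a spring (1.6 N rising to 4 N) pushes it back out when let go
- latch_top (a point): centre of the top of the battery release key: a ribbed black rectangular key, 24 mm (sander x) by 34 mm (y), on the deck between the switches and the pack, at sander x -0.022, its top 13 mm above the deck. Pressed straight down
- latch (a joint): release key travel: 0 m up, 0.007 m fully down; a spring (1.8 N rising to 4.2 N, and about 1 N for the catch) lifts it when let go. Past about 4 mm it frees the pack
- pack_centre (a point): middle of the battery pack: ribbed block 94 (sander x) x 74 (y) x 55 (z) mm, top 80 mm above the bench, in the open bay at the sander's front right, its rear face 34 mm in front of the key's centre
- pack (a joint): how far the pack has slid out to the front (sander -x): 0 m docked and held by the catch, 0.022 m fully sprung out, where a spring of about 4 N keeps it
- offcut: dark hardwood offcut, 45 x 90 x 30 mm, lying lengthwise on the sander's belt in front of the work stop
- sanding_block: cork-topped sanding block, 65 x 112 x 36 mm, to the right on the bench
- screwdriver: cross-point screwdriver with blue handle, 200 mm long, 32 mm thick, at the front of the bench right of the sander
- bench_brush: wooden bench brush, 273 mm long, 61 mm high, on the strip in front of the sink
- try_square: try square, 183 x 125 x 17 mm, lying flat to the right on the bench
- tape_measure: tape measure, 33 x 81 x 66 mm, to the right on the bench

How it is judged (in metres and radians):
On the way, in this order (a step that is already met when the one before it is completed fails the run):
1. the stop button is in, the pack still docked (value of joint stop above 0.0055 m and value of joint pack below 0.004 m), for 0.2 s.
2. the pack has sprung out off its contacts, stop still in (value of joint pack above 0.018 m and value of joint stop above 0.0055 m), for 0.2 s.
3. start is pressed right down with the pack out and stop in (all of step 2 and value of joint start above 0.0045 m), for 0.1 s.
At the end, for the whole second after the job is handed in: stop button in (over 5.5 of 7 mm), pack sprung out (over 18 of 22 mm), start button and release key back up (within 1.5 mm), every loose thing within 30 mm of where it was (all of step 2 and value of joint each of start, latch below 0.0015 m and distance of each of offcut, sanding_block, screwdriver, bench_brush, try_square, tape_measure from where it was at the start of the episode below 0.03 m); the robot touches nothing.
It fails at once if start pressed more than 3 mm while the pack is still docked (value of joint start above 0.003 m and value of joint pack below 0.015 m).
It fails at once if the pack is gripped or pulled (more than 10 N between the fingers and the pack) (contact force between the fingers and pack above 10 N).
It fails at once if a loose thing is carried or pushed away (moved more than 30 mm) (distance of any of offcut, sanding_block, screwdriver, bench_brush, try_square, tape_measure from where it was at the start of the episode above 0.03 m).
It also fails if it takes over 42 s, if anything falls off the work surface, if the arm or the gripper's body presses on something with over 40 N, if the wrist force passes 120 N, or if a joint passes its speed limit or range.

## Working session

There is one attempt and no reset: what is moved stays moved. The work goes in short steps, Python scripts to look and compute and a tool call to move; the robot and the scene stay as the last step left them, time stands still between calls to the robot, and variables do not carry over. Pictures are saved under pics/ and viewed, about 8 in all and at most 12, crops included, and the job is handed in when it is done.

Besides the shell and the picture viewer there is one more tool, called after "Call:" by a JSON object that holds its "method" and its "body", one argument or row to a line. servo_tool: Moves the arm, as the interface text tells. Its arguments: {"type":"object","properties":{"steps":{"type":"array"},"grip_force":{"type":"number"}},"required":["steps"]}

```bash
mkdir -p pics; cat > h.py <<'E'
from rig import *
import numpy as np, cv2
def w(p,c): return np.asarray(p['R']).T@(np.asarray(c)-np.asarray(p['t']))
E
python3 - <<'E'
from h import *
ims=[]
for n in("side","top"):
    p=camera(n); ims.append(p['img'])
    cv2.imwrite(f'pics/{n}0.png',p['img'][:,:,::-1])
    for k in("stop_top","start_top","latch_top","pack_centre","sander","offcut"):
        for d in tip_of(p,k)[:2]: print(n,k,round(d['confidence'],2),w(p,d['centre']).round(1))
s=read_state();print(s['time'],s['ee_pos'],s['orientation'],s['gripper_width'])
E
```

```text
side stop_top 0.37 [576.2  56.1 111.1]
side sander 0.78 [540.3 102.3   3.8]
side offcut 0.82 [542.7 156.  124. ]
side offcut 0.61 [ 711.5 -234.5    0.9]
top stop_top 0.59 [577.5  50.2 110.1]
top start_top 0.62 [634.3  54.4  91.5]
top latch_top 0.56 [516.4  55.   94.6]
top pack_centre 0.83 [434.8  60.3  51.8]
top sander 0.74 [539.6 104.2   1.3]
top offcut 0.93 [542.7 151.8 128.3]
0.7 [ 206.79845072 -616.23274888  231.37074663] [ 7.30739681e-06  8.11843487e-01 -5.83875116e-01  4.80934494e-05] 85.55424840664742
```

View pics/top0.png

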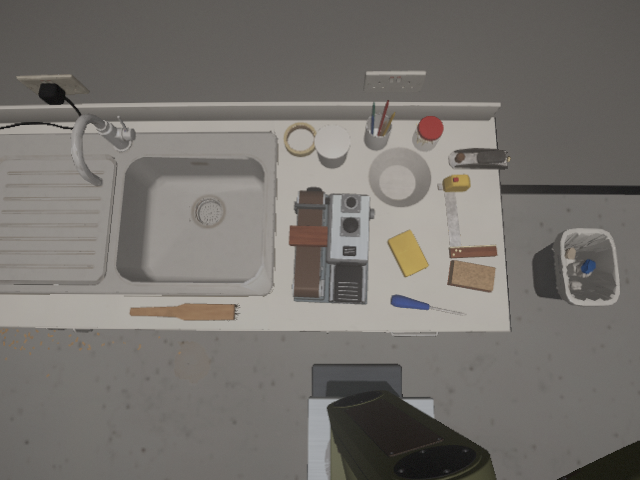

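View pics/side0.png

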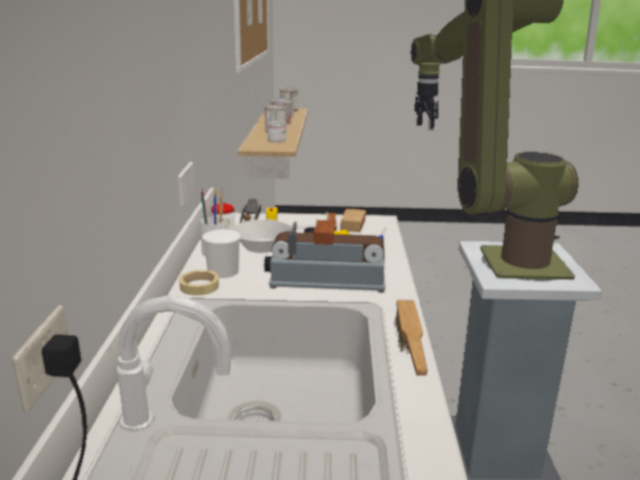

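The top view shows the two switches at (350,203) and (350,225), the key at (349,251) and the pack at (349,285). The larger mushroom button looks like the nearer of the two, next to the key. The side view shows the offcut lying across the belt. The sander is at about (540,103) with a yaw near 0. I'll move over the row for a wrist view.

Call:
{"method": "servo_tool", "body": {
  "steps": [
    {"az": 0.108, "gripper": 1},
    {"az": 0.108, "gripper": 1},
    {"az": 0.108, "gripper": 1},
    {"tx": -3.3, "ty": -1.75, "tz": -0.4, "gripper": 1},
    {"tx": -3.3, "ty": -1.75, "tz": -0.4, "gripper": 1},
    {"tx": -3.3, "ty": -1.75, "tz": -0.4, "gripper": 1},
    {"tx": -3.3, "ty": -1.75, "tz": -0.4, "gripper": 1},
    {"tx": -3.3, "ty": -1.75, "tz": -0.4, "gripper": 1},
    {"tx": -3.3, "ty": -1.75, "tz": -0.4, "gripper": 1},
    {"tx": -3.3, "ty": -1.75, "tz": -0.4, "gripper": 1}
  ],
  "grip_force": 20
}}

```text
validation failed for argument at $.st...
```

Call:
{"method": "servo_tool", "body": {
  "steps": [
    {"ax": 0, "ay": 0, "az": 0.108, "tx": 0, "ty": 0, "tz": 0, "gripper": 1},
    {"ax": 0, "ay": 0, "az": 0.108, "tx": 0, "ty": 0, "tz": 0, "gripper": 1},
    {"ax": 0, "ay": 0, "az": 0.108, "tx": 0, "ty": 0, "tz": 0, "gripper": 1}
  ],
  "grip_force": 20
}}

```text
time: 0.95
ee_pos: [206.8, -616.3, 231.5]
orientation: [-0.0, -0.703, 0.712, -0.0]
contact_force: [0.2, 1.2, -0.3]
gripper_width: 51.8
```

Call:
{"method": "servo_tool", "body": {
  "steps": [
    {"ax": 0, "ay": 0, "az": 0, "tx": -3.3, "ty": -1.75, "tz": -0.4, "gripper": 1},
    {"ax": 0, "ay": 0, "az": 0, "tx": -3.3, "ty": -1.75, "tz": -0.4, "gripper": 1},
    {"ax": 0, "ay": 0, "az": 0, "tx": -3.3, "ty": -1.75, "tz": -0.4, "gripper": 1},
    {"ax": 0, "ay": 0, "az": 0, "tx": -3.3, "ty": -1.75, "tz": -0.4, "gripper": 1},
    {"ax": 0, "ay": 0, "az": 0, "tx": -3.3, "ty": -1.75, "tz": -0.4, "gripper": 1},
    {"ax": 0, "ay": 0, "az": 0, "tx": -3.3, "ty": -1.75, "tz": -0.4, "gripper": 1},
    {"ax": 0, "ay": 0, "az": 0, "tx": -3.3, "ty": -1.75, "tz": -0.4, "gripper": 1},
    {"ax": 0, "ay": 0, "az": 0, "tx": -3.3, "ty": -1.75, "tz": -0.4, "gripper": 1},
    {"ax": 0, "ay": 0, "az": 0, "tx": -3.3, "ty": -1.75, "tz": -0.4, "gripper": 1},
    {"ax": 0, "ay": 0, "az": 0, "tx": -3.3, "ty": -1.75, "tz": -0.4, "gripper": 1}
  ]
}}

```text
time: 1.78
ee_pos: [390.6, -281.5, 271.1]
orientation: [0.0, -0.696, 0.718, -0.0]
contact_force: [1.0, -0.6, -0.1]
gripper_width: -0.2
```

Call:
{"method": "servo_tool", "body": {
  "steps": [
    {"ax": 0, "ay": 0, "az": 0, "tx": -3.6, "ty": -1.6, "tz": -0.3, "gripper": 1},
    {"ax": 0, "ay": 0, "az": 0, "tx": -3.6, "ty": -1.6, "tz": -0.3, "gripper": 1},
    {"ax": 0, "ay": 0, "az": 0, "tx": -3.6, "ty": -1.6, "tz": -0.3, "gripper": 1},
    {"ax": 0, "ay": 0, "az": 0, "tx": -3.6, "ty": -1.6, "tz": -0.3, "gripper": 1},
    {"ax": 0, "ay": 0, "az": 0, "tx": -3.6, "ty": -1.6, "tz": -0.3, "gripper": 1},
    {"ax": 0, "ay": 0, "az": 0, "tx": -3.6, "ty": -1.6, "tz": -0.3, "gripper": 1},
    {"ax": 0, "ay": 0, "az": 0, "tx": -3.6, "ty": -1.6, "tz": -0.3, "gripper": 1},
    {"ax": 0, "ay": 0, "az": 0, "tx": -3.6, "ty": -1.6, "tz": -0.3, "gripper": 1},
    {"ax": 0, "ay": 0, "az": 0, "tx": -3.6, "ty": -1.6, "tz": -0.3, "gripper": 1}
  ]
}}

```text
time: 2.53
ee_pos: [549.1, 55.2, 303.6]
orientation: [0.002, -0.696, 0.718, -0.006]
contact_force: [1.2, -1.6, 0.0]
gripper_width: -0.1
```

```bash
python3 - <<'E'
from h import *
p=camera("wrist")
cv2.imwrite('pics/w1.png',p['img'][:,:,::-1])
for k in("stop_top","start_top","latch_top","pack_centre","sander"):
    for d in tip_of(p,k)[:2]: print(k,round(d['confidence'],2),w(p,d['centre']).round(1))
s=read_state();print(s['time'],s['ee_pos'],s['orientation'],s['joints'])
print(p['intrinsics'],p['k1'],p['R'],p['t'])
E
```

```text
stop_top 0.9 [578.6  56.6 113.1]
start_top 0.59 [638.5  54.7  92.4]
start_top 0.49 [ 713.1 -232.8   -5. ]
latch_top 0.72 [516.1  61.2  85.9]
sander 0.71 [538.1 107.8  -1.4]
2.8333 [548.37797872  52.41361542 302.85531658] [ 0.00176834 -0.6954396   0.71856351 -0.00520673] [ 3.61927351e-04 -1.36991493e-01  1.79068910e+00 -5.04840725e-03
  1.47811450e+00  1.60430500e+00]
[[431.85251236   0.         319.43303376]
 [  0.         431.85251236 241.71533414]
 [  0.           0.           1.        ]] -0.09636577810767498 [[-0.03129025 -0.99949997  0.00455368]
 [-0.95571114  0.03125267  0.29264227]
 [-0.29263825  0.00480484 -0.95621115]] [ 72.97533643 465.09773323 609.71626683]
```

View pics/w1.png

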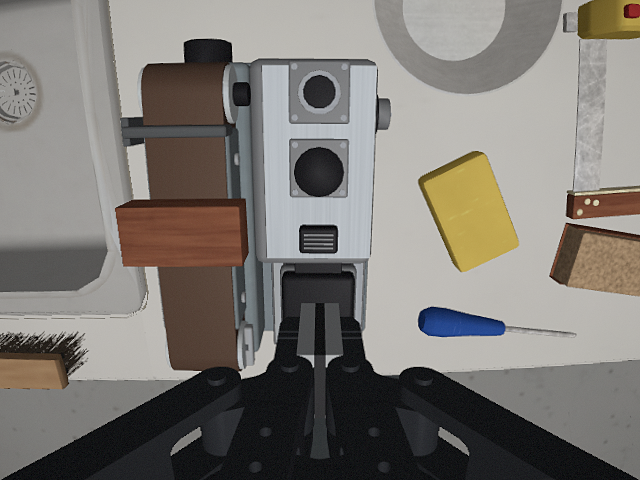

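The wrist view shows the stop mushroom at (319,171), the start button in its ring at (320,92) and the ribbed key at (318,239), so stop is at sander x 0.040. I'll turn these pixels into positions using the known heights.

```bash
cat >> h.py <<'E'
def px(p,u,v,z):
    q=cv2.undistortPoints(np.float64([[[u,v]]]),np.asarray(p['intrinsics']),np.float64([p['k1'],0,0,0]))[0,0]
    R=np.asarray(p['R']);o=-R.T@p['t'];d=R.T@[q[0],q[1],1];return (o+d*(z-o[2])/d[2]).round(1)
E
python3 - <<'E'
from h import *
p=camera("wrist");print(p['R'][0],p['t'])
for n,u,v,z in(("stop",319,171,105),("start",320,92,94),("latch",318,239,89)):print(n,px(p,u,v,z))
s=read_state();print(s['time'],s['ee_pos'],s['orientation'],s['contact_force'])
E
```

```text
[-0.03231745 -0.99946599  0.0048288 ] [ 70.61224347 463.94629049 609.40623623]
stop [578.1  52.8 105. ]
start [638.3  50.   94. ]
latch [517.4  55.6  89. ]
2.8833 [548.31893451  51.98436942 302.89287504] [ 0.00184155 -0.69511381  0.71887837 -0.00522389] [0.75161388 0.49911763 0.92543039]
```

Call:
{"method": "servo_tool", "body": {
  "steps": [
    {"ax": 0, "ay": 0, "az": 0, "tx": -0.2, "ty": -3.0, "tz": 2, "gripper": 1},
    {"ax": 0, "ay": 0, "az": 0, "tx": 0, "ty": 0, "tz": 3.5, "gripper": 1},
    {"ax": 0, "ay": 0, "az": 0, "tx": 0, "ty": 0, "tz": 3.5, "gripper": 1},
    {"ax": 0, "ay": 0, "az": 0, "tx": 0, "ty": 0, "tz": 3.5, "gripper": 1},
    {"ax": 0, "ay": 0, "az": 0, "tx": 0, "ty": 0, "tz": 2.5, "gripper": 1},
    {"ax": 0, "ay": 0, "az": 0, "tx": 0, "ty": 0, "tz": 0, "gripper": 1},
    {"ax": 0, "ay": 0, "az": 0, "tx": 0, "ty": 0, "tz": 0, "gripper": 1}
  ]
}}

```text
time: 3.47
ee_pos: [582.1, 41.1, 152.8]
orientation: [0.005, -0.689, 0.725, -0.009]
contact_force: [-0.5, 0.1, 0.8]
gripper_width: 0.1
```

```bash
cat >> h.py <<'E'
from scipy.spatial.transform import Rotation as Ro
def go(x,y,z,yaw=-0.044):
    s=read_state();w_,a,b,c=s['orientation'];T=Ro.from_quat([a,b,c,w_])
    # tool -y along sander x, tool x along sander -y, z down
    cx,sx=np.cos(yaw),np.sin(yaw)
    D=Ro.from_matrix(np.array([[sx,-cx,0],[-cx,-sx,0],[0,0,-1.]]).T)
    print(s['time'],np.round(s['ee_pos'],1),'f',np.round(s['contact_force'],1),'shift cm',(T.inv().apply(np.array([x,y,z])-s['ee_pos'])/10).round(2),'turn',(T.inv()*D).as_rotvec().round(4))
E
python3 -c "
from h import *
go(578.5,52.8,118)"
```

```text
3.4667 [582.1  41.1 152.8] f [-0.5  0.1  0.8] shift cm [-1.17  0.49  3.47] turn [-0.0198 -0.0052 -0.0068]
```

Call:
{"method": "servo_tool", "body": {
  "steps": [
    {"ax": -0.02, "ay": -0.005, "az": -0.007, "tx": -1.2, "ty": 0.5, "tz": 1.5, "gripper": 1},
    {"ax": 0, "ay": 0, "az": 0, "tx": 0, "ty": 0, "tz": 1, "gripper": 1},
    {"ax": 0, "ay": 0, "az": 0, "tx": 0, "ty": 0, "tz": 0, "gripper": 1}
  ]
}}

```text
time: 3.72
ee_pos: [579.7, 52.3, 130.6]
orientation: [0.002, -0.69, 0.723, -0.001]
contact_force: [-0.7, 0.5, -0.2]
gripper_width: -0.1
```

```bash
python3 -c "
from h import *
go(578.5,52.8,116)"
```

```text
3.7167 [579.7  52.3 130.6] f [-0.7  0.5 -0.2] shift cm [-0.04  0.13  1.46] turn [-0.0048  0.0007 -0.0028]
```

Call:
{"method": "servo_tool", "body": {
  "steps": [
    {"ax": -0.004, "ay": 0, "az": -0.003, "tx": 0, "ty": 0.1, "tz": 1, "gripper": 1},
    {"ax": 0, "ay": 0, "az": 0, "tx": 0, "ty": 0, "tz": 0.6, "gripper": 1},
    {"ax": 0, "ay": 0, "az": 0, "tx": 0, "ty": 0, "tz": 0.5, "gripper": 1},
    {"ax": 0, "ay": 0, "az": 0, "tx": 0, "ty": 0, "tz": 0.4, "gripper": 1},
    {"ax": 0, "ay": 0, "az": 0, "tx": 0, "ty": 0, "tz": 0.3, "gripper": 1}
  ]
}}

```text
time: 4.13
ee_pos: [581.6, 53.0, 104.9]
orientation: [0.003, -0.692, 0.722, -0.003]
contact_force: [-1.4, -0.6, 0.1]
gripper_width: -0.1
```

Call:
{"method": "servo_tool", "body": {
  "steps": [
    {"ax": 0, "ay": 0, "az": 0, "tx": 0, "ty": 0.2, "tz": 0.3, "gripper": 1},
    {"ax": 0, "ay": 0, "az": 0, "tx": 0, "ty": 0, "tz": 0.3, "gripper": 1}
  ]
}}

```text
time: 4.3
ee_pos: [581.0, 53.1, 102.2]
orientation: [0.004, -0.692, 0.722, -0.003]
contact_force: [-14.5, -0.8, 28.6]
gripper_width: 0.1
```

Call:
{"method": "servo_tool", "body": {
  "steps": [
    {"ax": 0, "ay": 0, "az": 0, "tx": 0, "ty": 0, "tz": -1.5, "gripper": 1},
    {"ax": 0, "ay": 0, "az": 0, "tx": 0, "ty": 0, "tz": -1.5, "gripper": 1},
    {"ax": 0, "ay": 0, "az": 0, "tx": 0, "ty": 3, "tz": 0, "gripper": 1},
    {"ax": 0, "ay": 0, "az": 0, "tx": 0, "ty": 3, "tz": 0, "gripper": 1},
    {"ax": 0, "ay": 0, "az": 0, "tx": 0, "ty": 0, "tz": 0, "gripper": 1},
    {"ax": 0, "ay": 0, "az": 0, "tx": 0, "ty": 0, "tz": 0, "gripper": 1}
  ]
}}

```text
time: 4.8
ee_pos: [520.2, 55.7, 134.2]
orientation: [0.005, -0.692, 0.722, -0.005]
contact_force: [-0.3, -0.1, 0.4]
gripper_width: -0.1
```

```bash
python3 - <<'E'
from h import *
go(517.4,55.6,100)
p=camera("wrist")
cv2.imwrite('pics/w2.png',p['img'][:,:,::-1])
for k in("stop_top","start_top","latch_top","pack_centre"):
    for d in tip_of(p,k)[:1]: print(k,round(d['confidence'],2),w(p,d['centre']).round(1))
E
```

```text
4.8 [520.2  55.7 134.2] f [-0.3 -0.1  0.4] shift cm [0.02 0.33 3.41] turn [-0.0143  0.0011  0.0017]
stop_top 0.84 [578.3  56.9 105.3]
latch_top 0.88 [516.8  59.6  85.5]
```

View pics/w2.png

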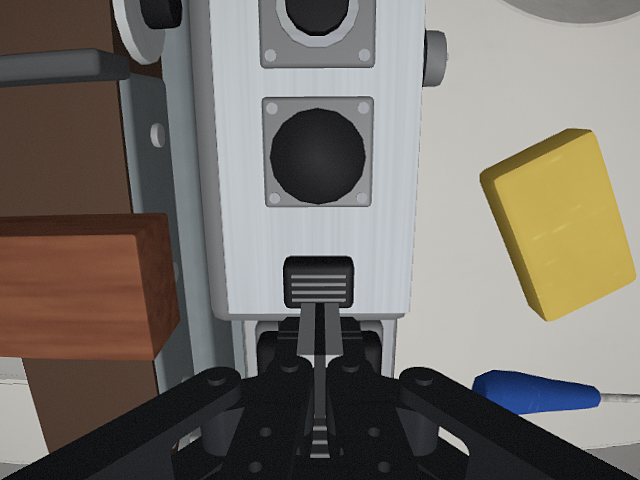

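The head now reads 8 mm lower (113 to 105 mm), so stop is in. The pack is still docked, and the fingers line up with the key at (319,281). Next I'll press the key.

Call:
{"method": "servo_tool", "body": {
  "steps": [
    {"ax": -0.014, "ay": 0.001, "az": 0.002, "tx": 0, "ty": 0.3, "tz": 1.6, "gripper": 1},
    {"ax": 0, "ay": 0, "az": 0, "tx": 0, "ty": 0, "tz": 1.6, "gripper": 1},
    {"ax": 0, "ay": 0, "az": 0, "tx": 0, "ty": 0.1, "tz": 1.0, "gripper": 1},
    {"ax": 0, "ay": 0, "az": 0, "tx": 0, "ty": 0, "tz": 0.5, "gripper": 1},
    {"ax": 0, "ay": 0, "az": 0, "tx": 0, "ty": 0, "tz": 0.4, "gripper": 1},
    {"ax": 0, "ay": 0, "az": 0, "tx": 0, "ty": 0, "tz": 0.3, "gripper": 1}
  ]
}}

```text
time: 5.55
ee_pos: [521.0, 55.6, 80.9]
orientation: [-0.001, -0.691, 0.723, 0.001]
contact_force: [-18.9, -0.5, 39.4]
gripper_width: 0.2
```

Call:
{"method": "servo_tool", "body": {
  "steps": [
    {"ax": 0, "ay": 0, "az": 0, "tx": 0, "ty": 0, "tz": 0, "gripper": 1},
    {"ax": 0, "ay": 0, "az": 0, "tx": 0, "ty": 0, "tz": 0, "gripper": 1},
    {"ax": 0, "ay": 0, "az": 0, "tx": 0, "ty": 0, "tz": 0, "gripper": 1},
    {"ax": 0, "ay": 0, "az": 0, "tx": 0, "ty": 0, "tz": -2.0, "gripper": 1},
    {"ax": 0, "ay": 0, "az": 0, "tx": 0, "ty": 0, "tz": -3.0, "gripper": 1},
    {"ax": 0, "ay": 0, "az": 0, "tx": 0, "ty": -3.5, "tz": -2.0, "gripper": 1},
    {"ax": 0, "ay": 0, "az": 0, "tx": 0, "ty": -3.5, "tz": -1.0, "gripper": 1},
    {"ax": 0, "ay": 0, "az": 0, "tx": 0, "ty": -3.5, "tz": 0, "gripper": 1},
    {"ax": 0, "ay": 0, "az": 0, "tx": 0, "ty": -1.5, "tz": 0, "gripper": 1},
    {"ax": 0, "ay": 0, "az": 0, "tx": 0, "ty": 0, "tz": 0, "gripper": 1}
  ]
}}

```text
time: 6.38
ee_pos: [643.2, 50.1, 159.3]
orientation: [-0.004, -0.691, 0.723, 0.003]
contact_force: [-0.7, 0.6, 0.6]
gripper_width: 0.1
```

```bash
python3 - <<'E'
from h import *
go(638.5,50,110)
for n in("top","wrist"):
    p=camera(n); im=p['img'][:,:,::-1]
    if n=="top": im=cv2.resize(im[170:320,270:430],None,fx=4,fy=4,interpolation=cv2.INTER_CUBIC)
    cv2.imwrite(f'pics/{n}3.png',im)
    for k in("stop_top","start_top","latch_top","pack_centre"):
        for d in tip_of(p,k)[:1]: print(n,k,round(d['confidence'],2),w(p,d['centre']).round(1))
E
```

```text
6.3833 [643.2  50.1 159.3] f [-0.7  0.6  0.6] shift cm [0.03 0.42 4.94] turn [ 0.0099 -0.0008 -0.0009]
wrist start_top 0.96 [640.4  52.1  93.1]
wrist latch_top 0.57 [514.2  60.7  84.8]
```

View pics/top3.png

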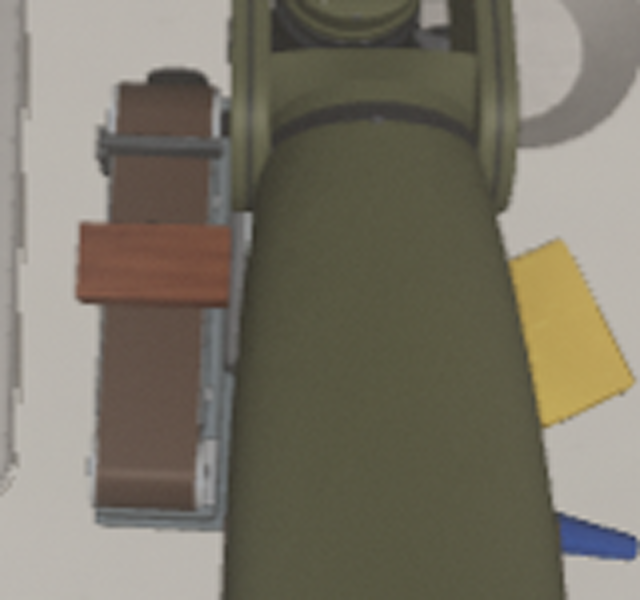

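View pics/wrist3.png

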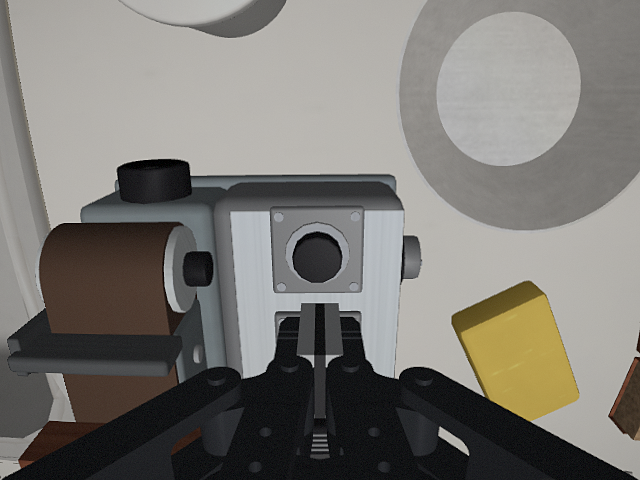

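The arm hides the pack in the top view, and the wrist camera doesn't reach it. Before touching start I'll back off to confirm the pack is out.

Call:
{"method": "servo_tool", "body": {
  "steps": [
    {"ax": 0.005, "ay": 0, "az": 0, "tx": 0, "ty": 1, "tz": -3.5, "gripper": 1},
    {"ax": 0.005, "ay": 0, "az": 0, "tx": 0, "ty": 3, "tz": -2.5, "gripper": 1},
    {"ax": 0, "ay": 0, "az": 0, "tx": 0, "ty": 3, "tz": -2.5, "gripper": 1},
    {"ax": 0, "ay": 0, "az": 0, "tx": 0, "ty": 3, "tz": -2.5, "gripper": 1},
    {"ax": 0, "ay": 0, "az": 0, "tx": 0, "ty": 3.5, "tz": -1, "gripper": 1},
    {"ax": 0, "ay": 0, "az": 0, "tx": 0, "ty": 3.5, "tz": 0, "gripper": 1},
    {"ax": 0, "ay": 0, "az": 0, "tx": 0, "ty": 3.5, "tz": 0, "gripper": 1},
    {"ax": 0, "ay": 0, "az": 0, "tx": 0, "ty": 3, "tz": 0, "gripper": 1},
    {"ax": 0, "ay": 0, "az": 0, "tx": 0, "ty": 0, "tz": 0, "gripper": 1},
    {"ax": 0, "ay": 0, "az": 0, "tx": 0, "ty": 0, "tz": 0, "gripper": 1}
  ]
}}

```text
time: 7.72
ee_pos: [393.8, 61.4, 286.8]
orientation: [0.001, -0.691, 0.723, -0.001]
contact_force: [-1.2, -0.3, 0.2]
gripper_width: 0.3
```

```bash
python3 - <<'E'
from h import *
go(638.5,50,110)
p=camera("wrist")
cv2.imwrite(f'pics/w4.png',p['img'][:,:,::-1])
for k in("stop_top","start_top","latch_top","pack_centre"):
    for d in tip_of(p,k)[:1]: print(k,round(d['confidence'],2),w(p,d['centre']).round(1))
np.savez('p4.npz',**{k:p[k] for k in('intrinsics','k1','R','t')})
E
```

```text
7.7167 [393.8  61.4 286.8] f [-1.2 -0.3  0.2] shift cm [  0.05 -24.43  17.77] turn [-0.0037 -0.0002 -0.0003]
latch_top 0.66 [515.9  58.2  86.5]
pack_centre 0.92 [413.3  59.7  56.1]
```

View pics/w4.png

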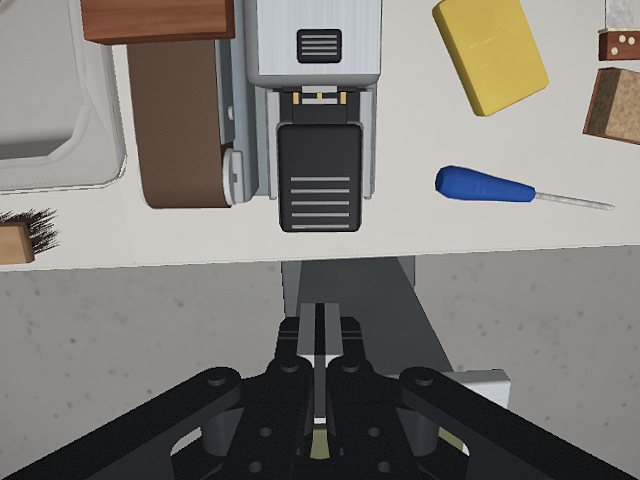

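The pack is out: its centre moved from 435 to 413 mm and the brass contacts show at (320,97). Now I'll go to the start button.

Call:
{"method": "servo_tool", "body": {
  "steps": [
    {"ax": -0.004, "ay": 0, "az": 0, "tx": 0, "ty": -3.5, "tz": 0, "gripper": 1},
    {"ax": 0, "ay": 0, "az": 0, "tx": 0, "ty": -3.5, "tz": 0, "gripper": 1},
    {"ax": 0, "ay": 0, "az": 0, "tx": 0, "ty": -3.5, "tz": 1.5, "gripper": 1},
    {"ax": 0, "ay": 0, "az": 0, "tx": 0, "ty": -3.5, "tz": 2.5, "gripper": 1},
    {"ax": 0, "ay": 0, "az": 0, "tx": 0, "ty": -3.5, "tz": 2.5, "gripper": 1},
    {"ax": 0, "ay": 0, "az": 0, "tx": 0, "ty": -3.5, "tz": 2.5, "gripper": 1},
    {"ax": 0, "ay": 0, "az": 0, "tx": 0, "ty": -2.5, "tz": 2, "gripper": 1},
    {"ax": 0, "ay": 0, "az": 0, "tx": 0, "ty": 0, "tz": 0, "gripper": 1},
    {"ax": 0, "ay": 0, "az": 0, "tx": 0, "ty": 0, "tz": 0, "gripper": 1}
  ]
}}

```text
time: 8.72
ee_pos: [638.0, 49.3, 169.0]
orientation: [-0.003, -0.69, 0.723, 0.003]
contact_force: [0.2, -0.3, 0.9]
gripper_width: 0.0
```

```bash
python3 -c "
from h import *
go(639,50,100)"
```

```text
8.7167 [638.   49.3 169. ] f [ 0.2 -0.3  0.9] shift cm [-0.07 -0.16  6.9 ] turn [ 0.0093 -0.0004 -0.0025]
```

Call:
{"method": "servo_tool", "body": {
  "steps": [
    {"ax": 0.009, "ay": 0, "az": -0.002, "tx": -0.1, "ty": -0.1, "tz": 2.5, "gripper": 1},
    {"ax": 0, "ay": 0, "az": 0, "tx": 0, "ty": 0, "tz": 2.0, "gripper": 1},
    {"ax": 0, "ay": 0, "az": 0, "tx": 0, "ty": 0, "tz": 1.5, "gripper": 1},
    {"ax": 0, "ay": 0, "az": 0, "tx": 0, "ty": 0, "tz": 0.6, "gripper": 1},
    {"ax": 0, "ay": 0, "az": 0, "tx": 0, "ty": 0, "tz": 0, "gripper": 1}
  ]
}}

```text
time: 9.13
ee_pos: [640.5, 50.0, 100.9]
orientation: [-0.0, -0.691, 0.723, -0.0]
contact_force: [-0.3, -0.8, 0.6]
gripper_width: 0.2
```

```bash
python3 -c "
from h import *
go(639,50,87.5)"
```

```text
9.1333 [640.5  50.  100.9] f [-0.3 -0.8  0.6] shift cm [0.   0.15 1.34] turn [ 0.0001 -0.0005 -0.001 ]
```

Call:
{"method": "servo_tool", "body": {
  "steps": [
    {"ax": 0, "ay": 0, "az": 0, "tx": 0, "ty": 0.1, "tz": 0.5, "gripper": 1},
    {"ax": 0, "ay": 0, "az": 0, "tx": 0, "ty": 0, "tz": 0.4, "gripper": 1},
    {"ax": 0, "ay": 0, "az": 0, "tx": 0, "ty": 0, "tz": 0.4, "gripper": 1},
    {"ax": 0, "ay": 0, "az": 0, "tx": 0, "ty": 0, "tz": 0.2, "gripper": 1}
  ]
}}

```text
time: 9.47
ee_pos: [641.1, 50.1, 90.3]
orientation: [0.002, -0.691, 0.723, -0.002]
contact_force: [-2.6, -0.7, 2.7]
gripper_width: 0.1
```

Call:
{"method": "servo_tool", "body": {
  "steps": [
    {"ax": 0, "ay": 0, "az": 0, "tx": 0, "ty": 0.1, "tz": 0.3, "gripper": 1},
    {"ax": 0, "ay": 0, "az": 0, "tx": 0, "ty": 0, "tz": 0.3, "gripper": 1},
    {"ax": 0, "ay": 0, "az": 0, "tx": 0, "ty": 0, "tz": 0.1, "gripper": 1}
  ]
}}

```text
time: 9.72
ee_pos: [641.6, 50.1, 88.7]
orientation: [0.003, -0.691, 0.723, -0.003]
contact_force: [-2.0, 0.1, 4.7]
gripper_width: 0.0
```

Call:
{"method": "servo_tool", "body": {
  "steps": [
    {"ax": -0.005, "ay": 0, "az": 0, "tx": 0, "ty": 0.1, "tz": 0.3, "gripper": 1},
    {"ax": 0, "ay": 0, "az": 0, "tx": 0, "ty": 0, "tz": 0.3, "gripper": 1}
  ]
}}

```text
time: 9.88
ee_pos: [641.8, 50.1, 88.0]
orientation: [0.002, -0.691, 0.723, -0.002]
contact_force: [-12.8, -0.3, 17.9]
gripper_width: 0.1
```

The button has bottomed out at z = 88 with 18 N. I'll hold briefly and then retract.

Call:
{"method": "servo_tool", "body": {
  "steps": [
    {"ax": 0, "ay": 0, "az": 0, "tx": 0, "ty": 0, "tz": 0.2, "gripper": 1},
    {"ax": 0, "ay": 0, "az": 0, "tx": 0, "ty": 0, "tz": 0.2, "gripper": 1},
    {"ax": 0, "ay": 0, "az": 0, "tx": 0, "ty": 0, "tz": 0.2, "gripper": 1},
    {"ax": 0, "ay": 0, "az": 0, "tx": 0, "ty": 0, "tz": -2, "gripper": 1},
    {"ax": 0, "ay": 0, "az": 0, "tx": 0, "ty": 0, "tz": -3.5, "gripper": 1},
    {"ax": 0, "ay": 0, "az": 0, "tx": 0, "ty": 0, "tz": -3.5, "gripper": 1},
    {"ax": 0, "ay": 0, "az": 0, "tx": 0, "ty": 1, "tz": -3.5, "gripper": 1},
    {"ax": 0, "ay": 0, "az": 0, "tx": 0, "ty": 3, "tz": -3.5, "gripper": 1},
    {"ax": 0, "ay": 0, "az": 0, "tx": 0, "ty": 3.5, "tz": -3.5, "gripper": 1},
    {"ax": 0, "ay": 0, "az": 0, "tx": 0, "ty": 3.5, "tz": -2, "gripper": 1}
  ]
}}

```text
time: 10.72
ee_pos: [538.3, 54.5, 294.4]
orientation: [-0.001, -0.691, 0.723, 0.0]
contact_force: [0.0, 0.2, 1.4]
gripper_width: -0.1
```

Call:
{"method": "servo_tool", "body": {
  "steps": [
    {"ax": 0, "ay": 0, "az": 0, "tx": 0, "ty": 3, "tz": 0, "gripper": 1},
    {"ax": 0, "ay": 0, "az": 0, "tx": 0, "ty": 3, "tz": 0, "gripper": 1},
    {"ax": 0, "ay": 0, "az": 0, "tx": 0, "ty": 0, "tz": 0, "gripper": 1},
    {"ax": 0, "ay": 0, "az": 0, "tx": 0, "ty": 0, "tz": 0, "gripper": 1}
  ]
}}

```text
time: 11.05
ee_pos: [475.4, 57.9, 304.6]
orientation: [0.007, -0.691, 0.723, -0.007]
contact_force: [0.1, -0.6, 0.1]
gripper_width: 0.4
```

```bash
python3 - <<'E'
from h import *
go(540,50,300)
p=camera("wrist")
cv2.imwrite(f'pics/w5.png',p['img'][:,:,::-1])
for k in("stop_top","start_top","latch_top","pack_centre","offcut"):
    for d in tip_of(p,k)[:1]: print(k,round(d['confidence'],2),w(p,d['centre']).round(1))
E
```

```text
11.05 [475.4  57.9 304.6] f [ 0.1 -0.6  0.1] shift cm [ 0.5  -6.48  0.58] turn [-0.0188  0.0005 -0.0005]
stop_top 0.85 [577.2  58.3 105. ]
latch_top 0.56 [513.6  62.6  86.9]
offcut 0.7 [ 459.3 -263.8    1.5]
```

View pics/w5.png

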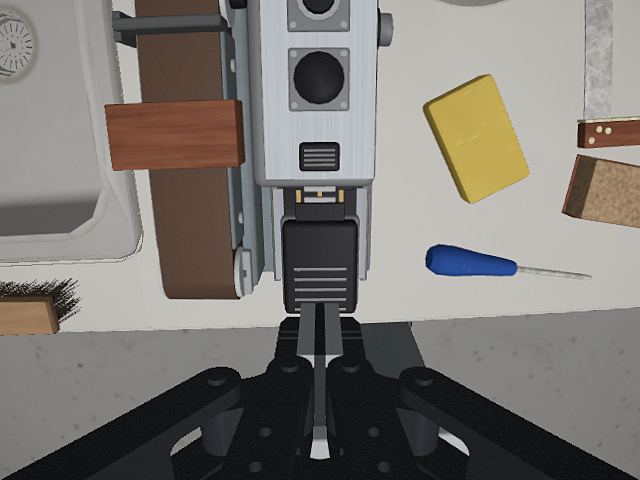

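The pack is still out at (320,265) with its contacts showing at (320,195). The stop head is low, the key is up, the offcut is in place and the gripper is clear, so I'm signing off.

```bash
python3 -c "
from rig import *
print(sign_off())"
```

```text
the job is handed in; nothing more can be done
None
```

The sander is set for the belt change, and I handed the job in after about 11 s of robot time. `sign_off()` reports no verdict. I pressed with closed fingers in the required order: stop, release key, then start. Start was pressed only after I had seen the pack was out.

- **Stop:** it bottomed at z 102 mm with 29 N. The head measured 8 mm lower afterwards (113 to 105 mm) and still read 105 mm at the end.
- **Pack:** its centre moved from x 435 to 413 mm, about the full 22 mm. The bare contacts were still showing in the last picture.
- **Release key:** it was pressed to z 81 mm with 39 N. It read 87 mm at the end against about 86 mm before, so it is back up within the network's error.
- **Start:** it bottomed at z 88 mm (6 mm of travel) with 18 N and was held for about 0.25 s. In the last picture it was only partly in view and the network did not find it. I took its return from the spring and did not measure it.
- **Loose things:** the offcut and the things in view looked undisturbed, though I did not measure them. In the last check the network reported an offcut off to the right on the bench, at (459, -264). I took that as a misdetection, because the picture shows the offcut still on the belt.

The gripper was clear of everything at the end.

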